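# Queue the blank, standard and sample jars in the analyser's feed lane

### The job

Slide the yellow gate of the feed lane fully open, then push the jars along the bench into the lane, in single file between its rails and under the clear cover: the white-capped jar first, then the blue, then the red, until the row rests against the blue stop at the end. Then slide the gate fully shut behind them. Keep the jars standing on the bench, neither lifted nor tipped, and leave the green-capped jar and everything else where it is.

Things in the scene. Friction and masses are not known exactly. Their poses are not given: they have to be found in the camera images.
- lane: feed lane fixed to the bench. Origin on the bench top on the lane's centre line; x runs along the lane, inwards, y left, z up. Two dark steel rails 10 mm high, 6 mm thick, inner faces at y = +-20.5 mm, from x = -30 to +120 mm; the bench is the floor between them. Numbers in lane x, y, z below are in this frame
- lane_mouth (a point): middle of the open end, at lane x = -48 mm on the bench: from x = -30 to -48 mm the rails flare outwards, to y = +-43 mm
- lane_stop (a point): centre of the blue end stop's face, lane x = 116 mm, 25 mm above the bench (stop 30 mm high, a flat beige drive box behind it). A full row of three jars against it has its centres at lane x = 97, 59 and 21 mm
- cover_edge (a point): middle of the near lower edge of the clear cover plate, lane x = -12 mm, z = 64 mm. The plate is 96 mm wide and 4 mm thick and runs on to x = 125 mm, on 8 mm posts at x = 35 and 110, y = +-40 mm; a reader head on it from x = 101 to 124 mm is 96 mm high. Bringing the last jar home means reaching under this edge, with the tool leaning back 30 to 45 degrees
- gate (a joint): yellow gate blade, 4 mm thick and 23 mm high, that slides across the lane along the lane's y axis at lane x = -9 mm; 0 m = fully shut (blade right across the lane), 0.060 m = fully open; starts shut or part open, still in the way; friction 1.5 N, stays where it is left
- gate_grip (a point): black upright square handle of the gate, 14 x 14 mm, from 3 to 58 mm above the bench, to the left (+y) of the lane; moves with the gate, at lane y = 85 mm (shut) to 145 mm (open); the point is on its axis 45 mm above the bench; x, y as the lane's
- white_mid (a point): amber glass sample jar, a plain upright cylinder 38 mm in diameter and 50 mm tall (paper band low down, white screw cap on top), about 90 g, standing on the bench near the open end of the lane; the point is its centre, 25 mm above its foot; z is its own axis. Goes in first
- blue_mid (a point): amber glass sample jar, a plain upright cylinder 38 mm in diameter and 50 mm tall (paper band low down, blue screw cap on top), about 90 g, standing on the bench near the open end of the lane; the point is its centre, 25 mm above its foot; z is its own axis. Goes in second
- red_mid (a point): amber glass sample jar, a plain upright cylinder 38 mm in diameter and 50 mm tall (paper band low down, red screw cap on top), about 90 g, standing on the bench near the open end of the lane; the point is its centre, 25 mm above its foot; z is its own axis. Goes in third
- green_mid (a point): amber glass sample jar, a plain upright cylinder 38 mm in diameter and 50 mm tall (paper band low down, green screw cap on top), about 90 g, standing on the bench near the open end of the lane; the point is its centre, 25 mm above its foot; z is its own axis. Not to be queued: stays where it stands among the others
- label_roll: roll of blank labels, 68 mm in diameter, 50 mm high, standing right of the lane; origin under its centre; leave alone
- reagent: clear bottle with blue cap, 64 mm in diameter, 150 mm high, left of the lane's far end; origin under its centre; leave alone
- beaker: glass beaker, 66 mm in diameter, 85 mm high, at the right; origin under its centre; leave alone
- timer: white bench timer 60 x 75 x 22 mm at the left; origin under its centre; leave alone
- mouse: black round computer mouse, 60 mm in diameter, 34 mm high, at the left; origin under its centre; leave alone
- spatula: steel lab spoon 170 mm long lying at the right; leave alone
There are look-alikes about, which are no part of the job. Leave any black look-alike of the part that bears white_mid alone. What is shaped like the part that bears red_mid but black or purple is not meant.

How it is judged (in metres and radians):
On the way, in this order (a step that is already met when the one before it is completed fails the run):
1. the gate is slid fully open (within 8 mm of its end) (value of joint gate above 0.052 m), for 0.1 s.
2. the white-capped jar stands between the rails, wholly past the gate (x of white_mid in the frame of lane above 0.012 m and y of white_mid in the frame of lane between -0.004 and 0.004 m and angle between white_mid's own z axis and vertical below 0.1 rad), for 0.1 s.
3. the blue-capped jar stands between the rails behind it, wholly past the gate (x of blue_mid in the frame of lane above 0.012 m and y of blue_mid in the frame of lane between -0.004 and 0.004 m and angle between blue_mid's own z axis and vertical below 0.1 rad), for 0.1 s.
4. the red-capped jar is in too and the row is up against the stop (within 7 mm) (x of white_mid in the frame of lane above 0.09 m and y of white_mid in the frame of lane between -0.004 and 0.004 m and angle between each of white_mid, blue_mid, red_mid's own z axis and vertical below 0.1 rad and x of blue_mid in the frame of lane above 0.052 m and y of blue_mid in the frame of lane between -0.004 and 0.004 m and x of red_mid in the frame of lane above 0.014 m and y of red_mid in the frame of lane between -0.004 and 0.004 m), for 0.1 s.
5. the gate is shut behind the row (value of joint gate below 0.004 m), for 0.1 s.
At the end, for the whole second after the job is handed in: White, blue and red jars stand upright (within 0.1 rad) and still in single file in the lane, centre line within 4 mm, each within 7 mm of its place in a row resting against the stop (white at the stop, then blue, then red), and the gate is shut to within 4 mm (all of step 4 and value of joint gate below 0.004 m and linear speed of each of white_jar, blue_jar, red_jar below 0.01 m/s); the robot touches nothing.
It fails at once if the white-capped jar is lifted (more than 12 mm) or tipped (more than 0.4 rad) (height (world z) of white_mid above 0.037 m or angle between white_mid's own z axis and vertical above 0.4 rad).
It fails at once if the blue-capped jar is lifted (more than 12 mm) or tipped (more than 0.4 rad) (height (world z) of blue_mid above 0.037 m or angle between blue_mid's own z axis and vertical above 0.4 rad).
It fails at once if the red-capped jar is lifted (more than 12 mm) or tipped (more than 0.4 rad) (height (world z) of red_mid above 0.037 m or angle between red_mid's own z axis and vertical above 0.4 rad).
It fails at once if the green-capped jar is moved by more than 20 mm (distance of green_mid from where it was at the start of the episode above 0.02 m).
It fails at once if a bystander is moved by more than 20 mm (distance of any of label_roll, reagent, beaker, timer, mouse, spatula from where it was at the start of the episode above 0.02 m).
It also fails if it takes over 72 s, if anything falls off the work surface, if the arm or the gripper's body presses on something with over 40 N, if the wrist force passes 120 N, or if a joint passes its speed limit or range.

### The arm

A 6-joint arm with a two-finger parallel gripper is mounted at the origin on the work surface. World frame = base frame: x ahead of the robot, y to its left, z up, the work surface at z = 0. Lengths are in mm, angles in rad, forces in N, time in s.
With the tool pointing down it reaches from about 200 to 875 mm from the base axis. Payload 3.4 kg.
Tool frame: the origin (TCP) lies on the centre line of the jaws, within the pads' length; the fingertips stand 8 mm ahead of it and the grasp point (between the pads) lies 11 mm behind it; y points along the fingers, x is the direction in which the jaws open and shut, and the axes are right-handed (so a half turn about y gives the same grasp; the last joint's range is limited). The gripper opens to 94 mm and grips with 3 to 60 N. Pads are 16 mm wide; open, the fingers measure 119 mm over their backs; the gripper's body (75 mm by 177 mm) begins 78 mm behind the grasp point.
Start: joints at [1.038, 0.276, 1.505, -0, 1.361, -0.121], TCP at [230.17, 526.96, 213.493] pointing down, gripper open.
Joint ranges: [-2.89, 2.89], [-0.75, 2.08], [0.22, 2.7], [-1.18, 4.32], [0.11, 2.71], [-2.7, 2.7]. Speed limits (rad/s): [2.57, 2.57, 3.14, 3.14, 3.14, 3.14].

### API

Orientations are given as a rotation vector (axis times angle).
In Python, from workcell import manip gives the robot as it stands.
- The arm moves only by the tool jog_arm, never from a script. Its arguments are lists of equal length, an entry for each row: "dp": the shift along the tool's x, y, z normalised to -1 to 1, where 1 is 40 mm, a list of three; "twist": the turn about the tool's y normalised to -1 to 1, where 1 is 6 degrees; "gripper": the opening, from -1 (shut) to 1 (fully open), so that 0 is half open. In form: {"dp": [[tx, ty, tz], ...], "twist": [twist, ...], "gripper": [gripper, ...]}. A call has 1 to 10 rows; each row shifts and turns the commanded pose from where the row before left it, along the tool's axes as they then stand; what a row does not reach is not made up. A row lasts 1/12 s, in which the tool goes at most 41.7 mm and 7.16 degrees, less where a joint would pass 70% of its speed; a pose out of reach is approached as far as the arm can. A call with a number of a shift or a turn outside -1 to 1 is refused whole. A call with a gripper value outside its range is refused whole. The fingers move at their own pace and stop on an object; "squeeze" is the grip in N (left out, the last holds). Time passes only in rows, so rows that do not move let the fingers close. It gives the time, the measured TCP pose, the force and the opening at its end, in the units of the state.
- manip.state(): the state, without advancing time (a new reading comes with each control period).
- manip.capture(name): name is "scene" or "top" or "wrist"; returns a dict with "pixels" (420x560x3 uint8, red, green, blue), "mtx" (3x3 intrinsics, pixels), "position" and "orientation" of the camera in the world. Camera axes: x right, y down, z forward; pixel columns grow to the right and rows downward; lengths in mm; the calibration is good to about 2 mm. A picture is of the moment at which its call begins. There is no depth.
- manip.hand_in(): hands the job in, once; it reports no verdict.
The state is a dict: "time": time; "joint_pos": joint angles; "joint_vel": joint speeds; "joint_torque": joint torques, N m; "tcp_pos": TCP position; "eef_rot": TCP orientation; "wrist_force": force on the tool from outside, world axes, zero at the start; "wrist_torque": the same for the moment, N m; "grip_width": finger opening in mm.
Only numpy, scipy, OpenCV 4.12 (cv2) and the standard library are available. Lean on these libraries where they do the work, as an engineer would, in place of code of your own. Each camera call takes 0.05 s, during which the arm holds its last target. There are 200 camera calls.

## Working session

There is one attempt and no reset: what is moved stays moved. The work goes in short steps, Python scripts to look and compute and a tool call to move; the robot and the scene stay as the last step left them, time stands still between calls to the robot, and variables do not carry over. Pictures are saved under pics/ and viewed, about 8 in all and at most 12, crops included, and the job is handed in when it is done.

Besides the shell and the picture viewer there is one more tool, called after "Call:" in YAML: its name, and indented under it one key for each argument. jog_arm: Moves the arm, as the interface text tells. Scaled input: -1 to 1 covers 40 mm each way for a shift and 6 degrees each way for a turn. Its arguments: {"type":"object","properties":{"dp":{"type":"array","items":{"type":"array","items":{"type":"number","minimum":-1,"maximum":1}}},"twist":{"type":"array","items":{"type":"number","minimum":-1,"maximum":1}},"gripper":{"type":"array","items":{"type":"number"}},"squeeze":{"type":"number"}},"required":["dp","twist","gripper"]}

```bash
mkdir -p pics; ls
cat > h.py <<'E'
import numpy as np, cv2
from scipy.spatial.transform import Rotation as R
from workcell import manip
def snap(cam,name):
    c=manip.capture(cam); cv2.imwrite(f'pics/{name}.png',c['pixels'][:,:,::-1]); np.save(f'pics/{name}.npy',np.array([c['mtx'],c['position'],c['orientation']],dtype=object),allow_pickle=True); return c
def cal(name):
    m,p,o=np.load(f'pics/{name}.npy',allow_pickle=True)
    o=np.array(o,float); Rm=o if o.shape==(3,3) else R.from_rotvec(o).as_matrix()
    return np.array(m,float),np.array(p,float),Rm
def ray(name,u,v,z):
    m,p,Rm=cal(name); d=Rm@np.linalg.inv(m)@[u,v,1.]; return p+d*(z-p[2])/d[2]
def proj(name,X):
    m,p,Rm=cal(name); q=m@Rm.T@(np.array(X,float)-p); return q[:2]/q[2]
E
python3 - <<'E'
from h import *
for c in ('scene','top'):
    k=snap(c,c+'0'); print(c,k['position'],k['orientation'],k['mtx'])
    cv2.imwrite(f'pics/{c}0b.png',cv2.resize(k['pixels'][:,:,::-1],(800,600),interpolation=cv2.INTER_CUBIC))
print(manip.state())
E
```

```text
picsTraceback (most recent call last):
  File "<stdin>", line 3, in <module>
  File "h.py", line 5, in snap
    c=manip.capture(cam); cv2.imwrite(f'pics/{name}.png',c['pixels'][:,:,::-1]); np.save(f'pics/{name}.npy',np.array([c['mtx'],c['position'],c['orientation']],dtype=object),allow_pickle=True); return c
                                                                                                            ~~~~~~~~^^^^^^^^^^^^^^^^^^^^^^^^^^^^^^^^^^^^^^^^^^^^^^^^^^^^^^^^
ValueError: could not broadcast input array from shape (3,3) into shape (3,)
```

```bash
cat > h.py <<'E'
import numpy as np, cv2, pickle
from scipy.spatial.transform import Rotation as R
from workcell import manip
def snap(cam,name):
    c=manip.capture(cam); cv2.imwrite(f'pics/{name}.png',c['pixels'][:,:,::-1])
    pickle.dump([np.array(c[k],float) for k in ('mtx','position','orientation')],open(f'pics/{name}.pkl','wb')); return c
def cal(name):
    m,p,o=pickle.load(open(f'pics/{name}.pkl','rb'))
    return m,p,(o if o.shape==(3,3) else R.from_rotvec(o).as_matrix())
def ray(name,u,v,z):
    m,p,Rm=cal(name); d=Rm@np.linalg.inv(m)@[u,v,1.]; return p+d*(z-p[2])/d[2]
def proj(name,X):
    m,p,Rm=cal(name); q=m@Rm.T@(np.array(X,float)-p); return q[:2]/q[2]
E
python3 - <<'E'
from h import *
for c in ('scene','top'):
    k=snap(c,c+'0'); print(c,k['position'],k['orientation'],k['mtx'])
    cv2.imwrite(f'pics/{c}0b.png',cv2.resize(k['pixels'][:,:,::-1],(800,600),interpolation=cv2.INTER_CUBIC))
print(manip.state())
E
```

```text
scene [1205.81150466 -386.13569872 1079.29435087] [-2.20602943 -1.25403705  0.43260814] [[517.16204189   0.         291.68938206]
 [  0.         517.16204189 215.86675244]
 [  0.           0.           1.        ]]
top [ 295.60621971   16.88014805 1294.03065181] [-2.05297861  2.17105285 -0.23374211] [[467.8493089    0.         284.95565783]
 [  0.         467.8493089  217.53330835]
 [  0.           0.           1.        ]]
{'time': 0.15, 'joint_pos': array([ 1.03805904e+00,  2.76440455e-01,  1.50581212e+00, -2.19098818e-05,
        1.36068839e+00, -1.20971565e-01]), 'joint_vel': array([ 9.09837182e-06, -3.66054017e-03, -3.26420661e-03, -6.17956349e-04,
        2.12420126e-04,  9.69584959e-05]), 'joint_torque': array([ 2.12310797e-04, -4.04925835e+01, -2.37430269e+01,  7.02561275e-02,
        3.14223580e-02, -7.75307285e-05]), 'tcp_pos': array([229.92371224, 526.59241534, 212.82076524]), 'eef_rot': array([-1.37694597, -0.89986422,  0.90183751]), 'wrist_force': array([-0.8352733 , -0.40969347, -0.60573894]), 'wrist_torque': array([-0.05948996,  0.01961478,  0.04107191]), 'grip_width': 93.97672886471753}
```

View pics/top0b.png

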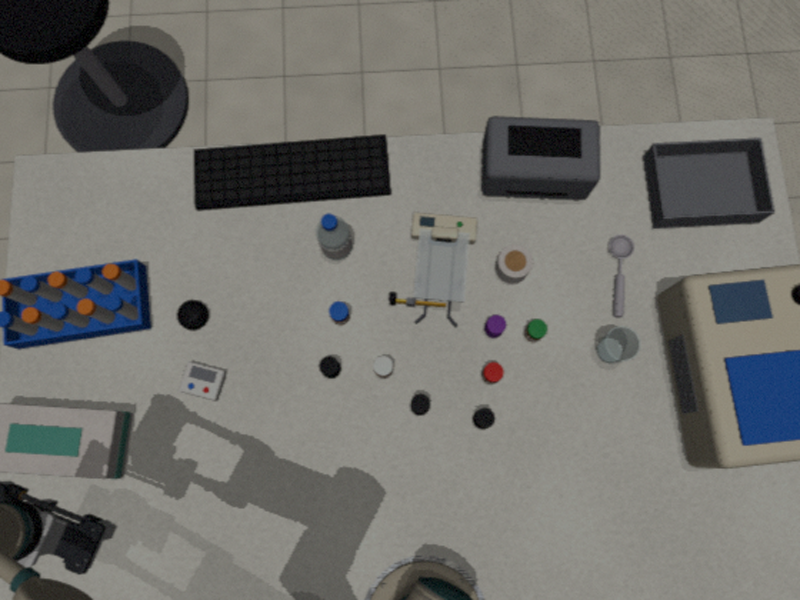

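View pics/scene0b.png

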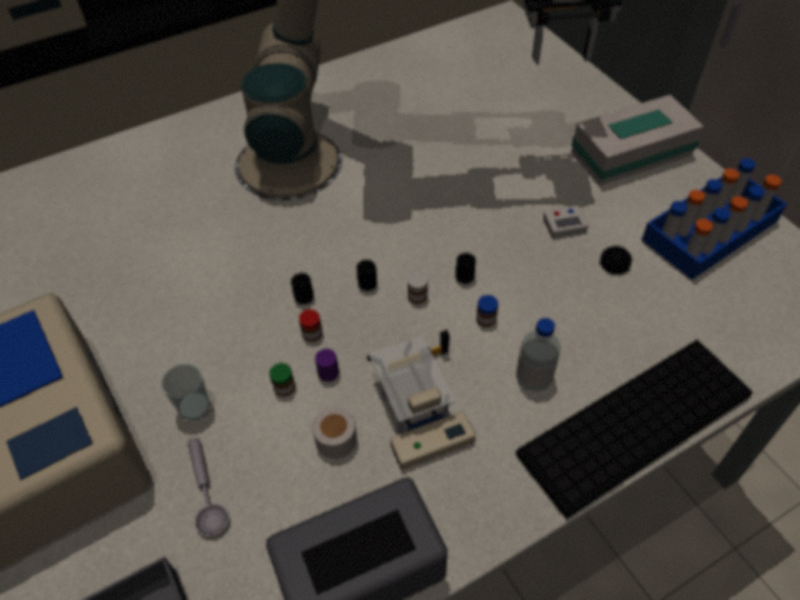

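Top view (800×600 px): white (384,365), blue (340,312), red (493,371), green (537,329), with purple and three black look-alikes. The lane starts at about (437,315) and runs to (445,228), and the gate handle is at (393,298). I'll turn these into world coordinates and enlarge the crops.

Run:
```python
from h import *
s=.7
P={'white':(384,365,50),'blue':(340,312,50),'red':(493,371,50),'green':(537,329,50),'purple':(495,325,50),'blk1':(330,366,50),'blk2':(420,403,50),'blk3':(484,417,50),'handle':(393,298,58),'flareL':(418,322,10),'flareR':(456,325,10),'railL':(427,306,10),'railR':(450,306,10),'reagent':(330,220,150),'roll':(515,258,50)}
for k,(u,v,z) in P.items(): print(k,ray('top0',u*s,v*s,z).round(0))
print(R.from_rotvec(manip.state()['eef_rot']).as_matrix().round(3))
im=cv2.imread('pics/top0.png')[140:240,260:345]
cv2.imwrite('pics/c1.png',cv2.resize(im,None,fx=6,fy=6,interpolation=cv2.INTER_CUBIC))
```

```text
white [462.  48.  50.]
blue [568. 127.  50.]
red [ 440. -154.   50.]
green [ 515. -244.   50.]
purple [ 527. -166.   50.]
blk1 [466. 149.  50.]
blk2 [388. -15.  50.]
blk3 [ 356. -131.   50.]
handle [588.  25.  58.]
flareL [549. -21.  10.]
flareR [538. -95.  10.]
railL [580. -41.  10.]
railR [577. -86.  10.]
reagent [717. 130. 150.]
roll [ 656. -215.   50.]
[[ 0.4   -0.001 -0.916]
 [ 0.916 -0.001  0.4  ]
 [-0.001 -1.     0.   ]]
```

View pics/c1.png

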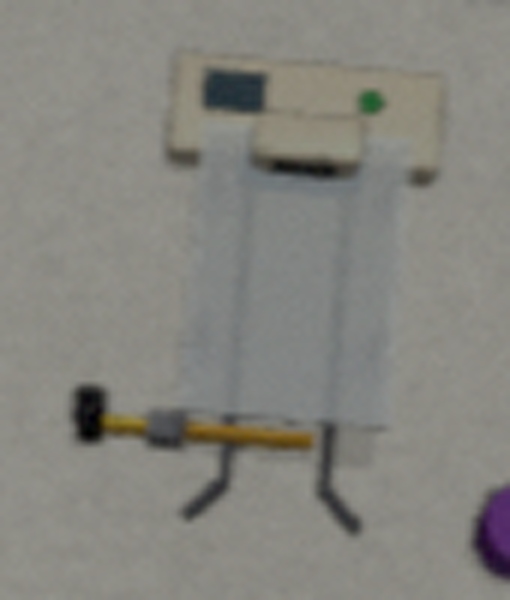

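The crop shows the flare tips at (187,515) and (357,530), the elbows at (225,488) and (323,490), and the cover's near corners at (187,412) and (388,427). The gate is nearly shut. Next I'll fit the lane pose and test a small jog on the way to a hover.

Run:
```python
from h import *
from scipy.optimize import least_squares
obs=[((187,515),(-47,44.5,10)),((357,530),(-47,-44.5,10)),((225,488),(-31,23.5,10)),((323,490),(-31,-23.5,10)),((187,412),(-12,48,66)),((388,427),(-12,-48,66)),((237,415),(-10,23.5,10)),((330,422),(-10,-23.5,10)),((258,178),(101,23,96)),((360,182),(101,-23,96))][:8]
def L(p,q):
    c,s=np.cos(p[2]),np.sin(p[2]); return [p[0]+c*q[0]-s*q[1],p[1]+s*q[0]+c*q[1],q[2]]
f=lambda p:np.ravel([proj('top0',L(p,q))-[260+(u-2.5)/6,140+(v-2.5)/6] for (u,v),q in obs])
r=least_squares(f,[590,-60,0]);print(r.x,r.fun.round(1))
p=r.x
h=ray('top0',260+87.5/6,140+400/6,58); c,s=np.cos(p[2]),np.sin(p[2])
loc=lambda X:(np.array([[c,s],[-s,c]])@(X[:2]-p[:2])).round(0)
print('handle',h,loc(h)); 
for q in [(97,0,25),(21,0,25),(-9,85,58),(-9,145,58)]: print(q,np.round(L(p,q)))
s7=.7
for k,(u,v) in {'white':(384,365),'blue':(340,312),'red':(493,371),'green':(537,329),'purple':(495,325),'blk1':(330,366),'blk2':(420,403),'blk3':(484,417),'reag':(330,220),'roll':(515,258)}.items(): print(k,loc(ray('top0',u*s7,v*s7,150 if k=='reag' else 50)))
```

```text
[ 5.92972886e+02 -6.33589110e+01 -1.40540770e-01] [-1.3 -1.3  2.1 -1.2  0.3 -1.7  0.7 -0.7 -1.3 -1.   0.7 -0.6 -1.1  3.2
  0.   3.4]
handle [593.57921234  25.87789497  58.        ] [-12.  88.]
(97, 0, 25) [689. -77.  25.]
(21, 0, 25) [614. -66.  25.]
(-9, 85, 58) [596.  22.  58.]
(-9, 145, 58) [604.  81.  58.]
white [-145.   92.]
blue [-51. 185.]
red [-139. -112.]
green [ -52. -190.]
purple [ -51. -110.]
blk1 [-155.  193.]
blk2 [-210.   19.]
blk3 [-225. -100.]
reag [ 96. 209.]
roll [  84. -142.]
```

Call:
jog_arm:
  dp:
    - [0, 0, -1]
    - [0, 0, -1]
    - [0, 0, -1]
    - [0, 0, 0]
  twist: [0, 0, 0, 0]
  gripper: [0, 0, 0, 0]

```text
time: 0.48
tcp_pos: [346.4, 476.2, 212.9]
eef_rot: [-1.382, -0.899, 0.895]
wrist_force: [0.0, -0.0, -0.7]
grip_width: 70.7
```

Call:
jog_arm:
  dp:
    - [-0.67, 0, -0.7]
    - [-0.67, 0, -0.7]
    - [-0.67, 0, -0.7]
    - [-0.67, 0, -0.7]
    - [-0.67, 0, -0.7]
    - [-0.67, 0, -0.7]
    - [-0.67, 0, -0.7]
    - [-0.67, 0, -0.7]
    - [-0.67, 0, -0.7]
    - [-0.67, 0, -0.7]
  twist: [0, 0, 0, 0, 0, 0, 0, 0, 0, 0]
  gripper: [-0.1, -0.1, -0.1, -0.1, -0.1, -0.1, -0.1, -0.1, -0.1, -0.1]

```text
time: 1.32
tcp_pos: [489.4, 119.8, 213.4]
eef_rot: [-1.376, -0.901, 0.901]
wrist_force: [-0.8, 0.4, 0.1]
grip_width: 42.4
```

Call:
jog_arm:
  dp:
    - [-0.67, 0, -0.7]
    - [-0.67, 0, -0.7]
    - [-0.67, 0, -0.7]
    - [-0.67, 0, -0.7]
    - [0, 0, 0]
    - [0, 0, 0]
    - [0, 0, 0]
    - [0, 0, 0]
  twist: [0, 0, 0, 0, -0.9, -0.9, -0.8, 0]
  gripper: [-0.1, -0.1, -0.1, -0.1, -0.1, -0.1, -0.1, -0.1]

```text
time: 1.98
tcp_pos: [549.0, -21.9, 213.0]
eef_rot: [-1.271, -1.106, 1.106]
wrist_force: [-0.2, 0.3, 0.1]
grip_width: 42.6
```

Run:
```python
from h import *
k=snap('wrist','w1'); print(k['position'],cal('w1')[2].round(2),k['mtx'])
st=manip.state(); print(st['tcp_pos'],R.from_rotvec(st['eef_rot']).as_matrix().round(3),st['joint_pos'])
cv2.imwrite('pics/w1b.png',cv2.resize(k['pixels'][:,:,::-1],(800,600),interpolation=cv2.INTER_CUBIC))
```

```text
[478.55677802 -12.69403862 383.32540714] [[ 0.14  0.96  0.24]
 [ 0.99 -0.13 -0.03]
 [ 0.    0.25 -0.97]] [[302.95369829   0.         276.92643947]
 [  0.         302.95369829 206.17636192]
 [  0.           0.           1.        ]]
[548.96910519 -21.68667962 213.11355437] [[ 0.141 -0.001 -0.99 ]
 [ 0.99   0.     0.141]
 [ 0.    -1.     0.001]] [-1.66328322e-01  2.37988668e-01  1.55900504e+00  2.71804215e-04
  1.34536858e+00 -1.59562021e+00]
```

View pics/w1b.png

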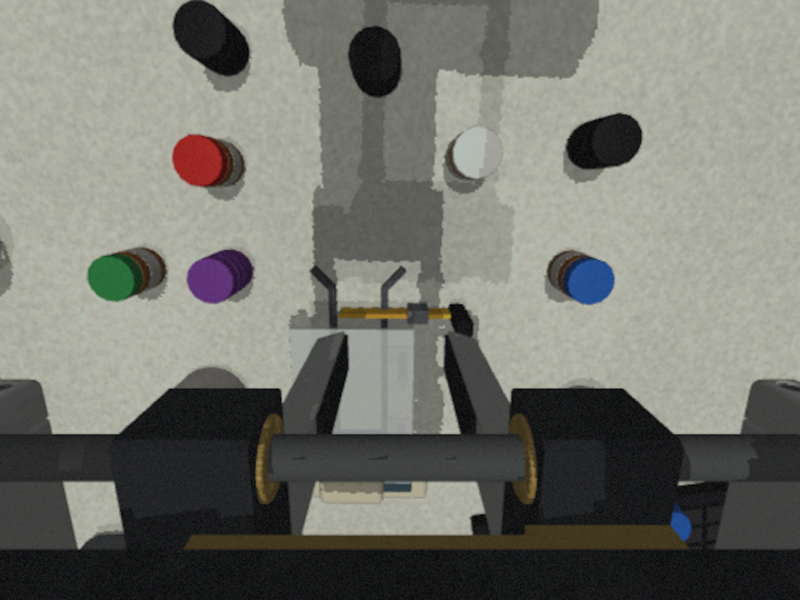

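Wrist view: caps at white (475,152), blue (590,281), red (200,160) and green (115,277). The flare tips are at (315,269) and (403,269), the cover corners at (291,330) and (414,330), and the handle top at about (463,324).

```bash
cat >> h.py <<'E'
def L(p,q):
    c,s=np.cos(p[2]),np.sin(p[2]); return [p[0]+c*q[0]-s*q[1],p[1]+s*q[0]+c*q[1],q[2]]
def loc(p,X):
    c,s=np.cos(p[2]),np.sin(p[2]); return (np.array([[c,s],[-s,c]])@(np.array(X)[:2]-p[:2])).round(1)
E
python3 - <<'E'
from h import *
from scipy.optimize import least_squares
oW=[((315,269),(-47,-44.5,10)),((403,269),(-47,44.5,10)),((333,289),(-31,-23.5,10)),((384,288),(-31,23.5,10)),((291,330),(-12,-48,66)),((414,330),(-12,48,66)),((333,322),(-14,-23.5,10)),((384,322),(-14,23.5,10))]
oT=[((187,515),(-47,44.5,10)),((357,530),(-47,-44.5,10)),((225,488),(-31,23.5,10)),((323,490),(-31,-23.5,10)),((187,412),(-12,48,66)),((388,427),(-12,-48,66))]
fw=lambda p:np.ravel([proj('w1',L(p,q))-np.array(u)*.7 for u,q in oW])
ft=lambda p:np.ravel([proj('top0',L(p,q))-[260+(u-2.5)/6,140+(v-2.5)/6] for (u,v),q in oT])
for f in (fw,ft,lambda p:np.r_[fw(p)/1.0,ft(p)*1.5]):
    r=least_squares(f,[590,-60,0]);print(r.x.round(3),r.fun.round(1))
p=r.x; np.save('lane.npy',p)
for k,u in {'white':(475,152),'blue':(590,281),'red':(200,160),'green':(115,277)}.items():
    X=ray('w1',u[0]*.7,u[1]*.7,50); print(k,X.round(1),loc(p,X))
print('handle',loc(p,ray('w1',463*.7,324*.7,58)),'tcp',loc(p,manip.state()['tcp_pos']))
im=cv2.imread('pics/w1.png')[175:245,190:350]
cv2.imwrite('pics/c2.png',cv2.resize(im,None,fx=5,fy=5,interpolation=cv2.INTER_CUBIC))
E
```

```text
[ 5.96199e+02 -6.24690e+01 -1.41000e-01] [-5.2  3.5  4.   3.6 -0.7  1.9  0.7  2.7 -0.   2.   0.7  2.2 -0.2 -8.3
  0.7 -8.3]
[ 5.90005e+02 -6.25990e+01 -1.38000e-01] [-1.5 -0.2  1.9 -0.1  0.1 -0.7  0.5  0.3 -1.5  0.1  0.5  0.5]
[ 5.94646e+02 -6.24620e+01 -1.39000e-01] [-5.5  2.4  3.8  2.4 -0.9  0.8  0.5  1.5 -0.3  0.8  0.5  0.8 -0.4 -9.5
  0.5 -9.4 -2.5 -2.8  2.6 -2.6 -0.1 -3.5  0.5 -1.9 -2.5 -2.4  0.5 -1.8]
white [463.8  48.2  50. ] [-145.    91.4]
blue [572.9 128.9  50. ] [-48.2 186.5]
red [ 441.3 -152.9   50. ] [-139.3 -110.9]
green [ 517.8 -241.    50. ] [ -51.3 -187.5]
handle [-15.2  86.4] tcp [-50.9  34. ]
```

View pics/c2.png

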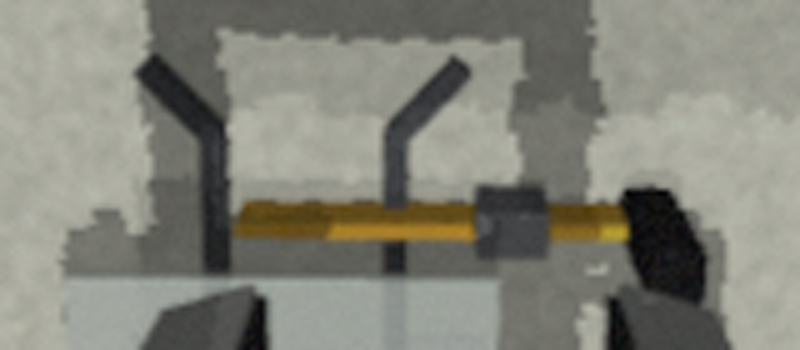

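Run:
```python
from h import *
from scipy.optimize import least_squares
oW=[((148,65),(-47,-44.5,10)),((460,65),(-47,44.5,10)),((213,135),(-31,-23.5,10)),((395,135),(-31,23.5,10)),((65,278),(-12,-48,66)),((500,278),(-12,48,66))]
oT=[((187,515),(-47,44.5,10)),((357,530),(-47,-44.5,10)),((225,488),(-31,23.5,10)),((323,490),(-31,-23.5,10)),((187,412),(-12,48,66)),((388,427),(-12,-48,66))]
fw=lambda p:np.ravel([proj('w1',L(p,q))-[190+(u-2)/5,175+(v-2)/5] for (u,v),q in oW])
ft=lambda p:np.ravel([proj('top0',L(p,q))-[260+(u-2.5)/6,140+(v-2.5)/6] for (u,v),q in oT])
for f in (fw,lambda p:np.r_[fw(p),ft(p)]):
    r=least_squares(f,[590,-60,0]);print(r.x.round(3),r.fun.round(1))
p=r.x; np.save('lane.npy',p)
for k,u in {'white':(475,152),'blue':(590,281),'red':(200,160),'green':(115,277)}.items():
    X=ray('w1',u[0]*.7,u[1]*.7,50); print(k,X.round(1),loc(p,X))
for y in (85,95):
  for x,dy,z in ((-16,7,58),(-2,-7,58),(-2,7,58),(-16,-7,3),(-16,7,3)): print(y,x,dy,z,((proj('w1',L(p,(x,y+dy,z)))-[190,175])*5).round())
print('tcp',loc(p,manip.state()['tcp_pos']))
```

```text
[ 5.92146e+02 -6.25610e+01 -1.41000e-01] [-4.6  1.1  4.   1.2 -0.4 -0.5  0.3 -0.4  0.3 -0.6  0.3 -0.5]
[ 5.91803e+02 -6.25600e+01 -1.40000e-01] [-4.7  0.8  4.   0.9 -0.5 -0.7  0.3 -0.7  0.2 -0.9  0.3 -0.8 -1.6 -0.9
  1.8 -0.7  0.  -1.3  0.4 -0.3 -1.6 -0.6  0.4 -0.1]
white [463.8  48.2  50. ] [-142.3   91.8]
blue [572.9 128.9  50. ] [-45.5 186.9]
red [ 441.3 -152.9   50. ] [-136.4 -110.5]
green [ 517.8 -241.    50. ] [ -48.3 -187. ]
85 -16 7 58 [694. 244.]
85 -2 -7 58 [629. 303.]
85 -2 7 58 [691. 303.]
85 -16 -7 3 [605. 180.]
85 -16 7 3 [659. 180.]
95 -16 7 58 [738. 244.]
95 -2 -7 58 [673. 303.]
95 -2 7 58 [735. 303.]
95 -16 -7 3 [643. 180.]
95 -16 7 3 [697. 180.]
tcp [-48.1  34.5]
```

Call:
jog_arm:
  dp:
    - [0.66, 0, -0.49]
    - [0.66, 0, -0.49]
    - [0, 0.85, 0]
    - [0, 0.9, 0]
    - [0, 0.9, 0]
    - [0, 0.9, 0]
    - [0, 0.82, 0]
    - [0, 0, 0]
  twist: [0, 0, 0, 0, 0, 0, 0, 0]
  gripper: [-0.1, -0.1, -0.1, -0.1, -0.1, -0.1, -0.1, -0.1]

```text
time: 2.7
tcp_pos: [591.3, 25.9, 33.0]
eef_rot: [-1.265, -1.098, 1.11]
wrist_force: [-0.9, 0.4, 0.1]
grip_width: 42.2
```

Call:
jog_arm:
  dp:
    - [0, 0, 0]
    - [0, 0, 0]
    - [0, 0, 0]
    - [0, 0, 0]
    - [0, 0, 0]
  twist: [0, 0, 0, 0, 0]
  gripper: [-0.8, -0.8, -0.8, -0.8, -0.8]
  squeeze: 8

```text
time: 3.12
tcp_pos: [596.7, 25.2, 40.6]
eef_rot: [-1.274, -1.108, 1.103]
wrist_force: [0.8, 1.3, 4.1]
grip_width: 13.9
```

Call:
jog_arm:
  dp:
    - [0.3, 0, 0]
    - [0.3, 0, 0]
    - [0.3, 0, 0]
    - [0.3, 0, 0]
    - [0.25, 0, 0]
    - [0, 0, 0]
    - [0, 0, 0]
  twist: [0, 0, 0, 0, 0, 0, 0]
  gripper: [-0.8, -0.8, -0.8, -0.8, -0.8, -0.8, -0.8]

```text
time: 3.7
tcp_pos: [605.0, 82.2, 40.5]
eef_rot: [-1.276, -1.109, 1.107]
wrist_force: [0.0, -3.8, 5.5]
grip_width: 13.9
```

Run:
```python
from h import *
k=snap('wrist','w2');p=np.load('lane.npy')
st=manip.state(); print(st['tcp_pos'],loc(p,st['tcp_pos']),st['wrist_force'])
cv2.imwrite('pics/w2b.png',cv2.resize(k['pixels'][:,:,::-1],(700,525)))
```

```text
[605.0075007   82.23441511  40.52173677] [ -7.2 145.2] [ 0.42435521 -3.03017751  6.84420101]
```

View pics/w2b.png

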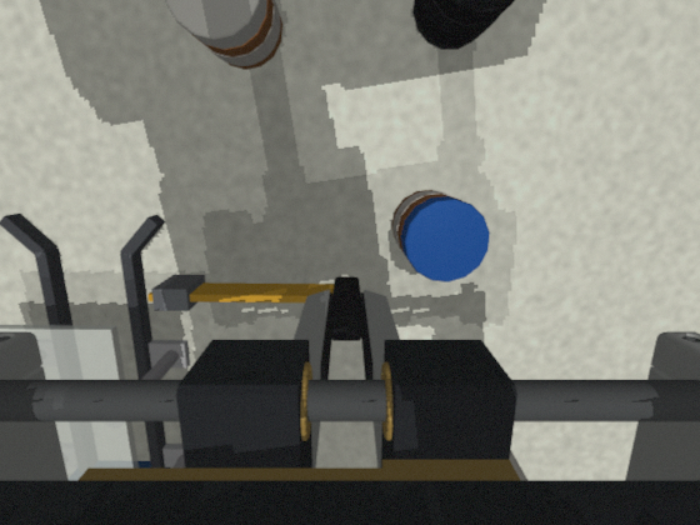

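The gate is at its end: lane y is 145, and the blade is clear of the lane at the guide, about (180,290). Next I'll release it and fetch the white jar.

Call:
jog_arm:
  dp:
    - [0, 0, 0]
    - [0, 0, 0]
    - [0, -0.5, 0]
    - [0, -0.5, 0]
    - [-0.33, 0, 0.84]
    - [-0.33, 0, 0.84]
    - [-0.33, 0, 0.84]
    - [-0.33, 0, 0.84]
    - [0, 0, 0]
    - [0, 0, 0]
  twist: [0, 0, 0, 0, 0, 0, 0, 0, 0, 0]
  gripper: [-0.1, -0.1, -0.1, -0.1, 0.5, 0.5, 0.5, 0.5, 0.5, 0.5]

```text
time: 4.58
tcp_pos: [460.8, 49.2, 78.6]
eef_rot: [-1.271, -1.105, 1.105]
wrist_force: [0.5, -0.4, -0.2]
grip_width: 70.6
```

Run:
```python
from h import *
k=snap('wrist','w3');p=np.load('lane.npy')
st=manip.state(); print(st['tcp_pos'],loc(p,st['tcp_pos']),st['wrist_force'],st['grip_width'])
cv2.imwrite('pics/w3b.png',cv2.resize(k['pixels'][:,:,::-1],(700,525)))
```

```text
[463.28893947  49.24292068  79.02772896] [-142.9   92.7] [ 0.67016545 -0.03397617  0.57398732] 70.55411415800768
```

View pics/w3b.png

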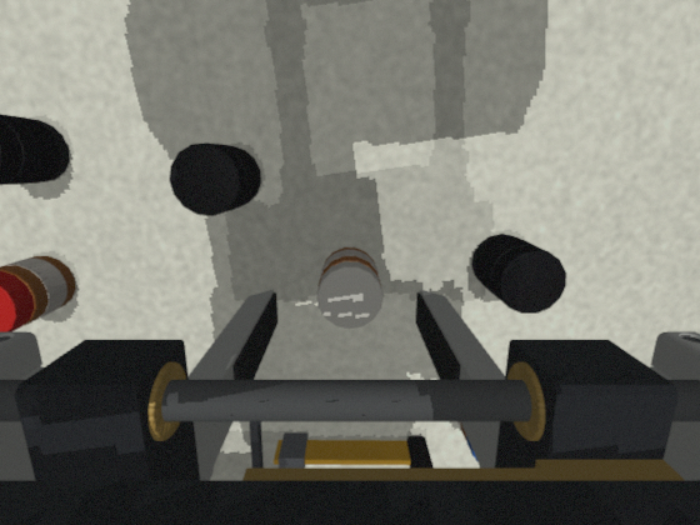

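The jar is centred between the fingers, with its cap at (350,295). I'll go down and grip it lightly.

Call:
jog_arm:
  dp:
    - [0, 0.7, 0]
    - [0, 0.6, 0]
    - [0, 0, 0]
    - [0, 0, 0]
    - [0, 0, 0]
    - [0, 0, 0]
    - [0, 0, 0]
  twist: [0, 0, 0, 0, 0, 0, 0]
  gripper: [0.5, 0.5, -0.3, -0.3, -0.3, -0.3, -0.3]
  squeeze: 6

```text
time: 5.22
tcp_pos: [464.4, 48.9, 27.8]
eef_rot: [-1.274, -1.108, 1.104]
wrist_force: [0.5, 0.3, 1.0]
grip_width: 40.8
```

Run:
```python
from h import *
p=np.load('lane.npy')
print('cap',loc(p,ray('w3',280,236,50)))
st=manip.state(); print(st['tcp_pos'],loc(p,st['tcp_pos']),st['wrist_force'],st['grip_width'])
```

```text
cap [-144.4   93.9]
[464.41093777  48.93997763  27.75398861] [-141.7   92.6] [0.45727068 0.27985951 1.04782311] 40.75154690497052
```

Call:
jog_arm:
  dp:
    - [0, 0, 0]
    - [0, 0, 0]
    - [-0.2, 0, -0.18]
    - [-0.35, 0, -0.31]
    - [-0.4, 0, -0.35]
    - [-0.4, 0, -0.35]
    - [-0.4, 0, -0.35]
    - [-0.35, 0, -0.31]
    - [-0.22, 0, -0.2]
    - [0, 0, 0]
  twist: [0, 0, 0, 0, 0, 0, 0, 0, 0, 0]
  gripper: [-0.3, -0.3, -0.3, -0.3, -0.3, -0.3, -0.3, -0.3, -0.3, -0.3]

```text
time: 6.05
tcp_pos: [533.6, -57.0, 27.4]
eef_rot: [-1.276, -1.106, 1.104]
wrist_force: [0.9, -2.4, 3.3]
grip_width: 37.7
```

Run:
```python
from h import *
k=snap('wrist','w4');p=np.load('lane.npy')
st=manip.state(); print(st['tcp_pos'],loc(p,st['tcp_pos']),st['wrist_force'],st['grip_width'])
cv2.imwrite('pics/w4b.png',cv2.resize(k['pixels'][:,:,::-1],(700,525)))
```

```text
[533.32556129 -56.4015213   27.45153579] [-58.8  -2.1] [ 1.38701706 -2.36206024  3.40085288] 38.160462513665756
```

View pics/w4b.png

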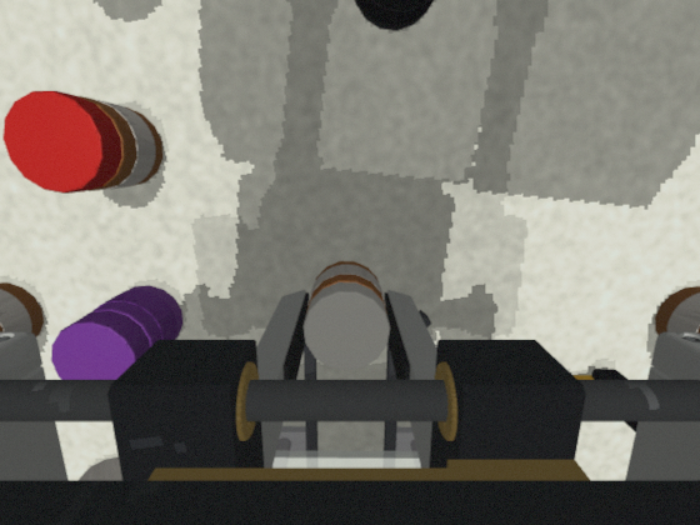

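White is gripped, still standing and centred between the rails (rails at columns 310 and 380, jar at 347). I'll take it in, release, back off, close the fingers and push.

Call:
jog_arm:
  dp:
    - [0.02, 0, -0.25]
    - [0, 0, -0.3]
    - [0, 0, -0.3]
    - [0, 0, 0]
    - [0, 0, 0]
    - [0, 0, 0.4]
    - [0, 0, 0.6]
    - [0, 0, 0.1]
    - [0, 0, 0]
    - [0, 0, 0]
  twist: [0, 0, 0, 0, 0, 0, 0, 0, 0, 0]
  gripper: [-0.3, -0.3, -0.3, 0, 0, 0, 0, 0, -1, -1]

```text
time: 6.93
tcp_pos: [522.0, -52.2, 26.9]
eef_rot: [-1.273, -1.107, 1.105]
wrist_force: [1.0, -0.6, 0.5]
grip_width: 37.2
```

Call:
jog_arm:
  dp:
    - [0, 0, 0]
    - [0, 0, 0]
    - [0, 0, 0]
    - [0, 0, 0]
    - [0, 0, 0]
    - [0, 0, 0]
  twist: [0, 0, 0, 0, 0, 0]
  gripper: [-1, -1, -1, -1, -1, -1]

```text
time: 7.43
tcp_pos: [521.6, -52.3, 26.6]
eef_rot: [-1.272, -1.106, 1.106]
wrist_force: [-0.4, 0.0, 0.5]
grip_width: 0.7
```

Run:
```python
from h import *
p=np.load('lane.npy')
st=manip.state(); print(st['tcp_pos'],loc(p,st['tcp_pos']),st['wrist_force'],st['grip_width'])
```

```text
[521.64833402 -52.26763632  26.57097922] [-70.9   0.4] [-0.43831648  0.04323     0.45931543] 0.6591412481851077
```

Call:
jog_arm:
  dp:
    - [0, 0, -0.3]
    - [0, 0, -0.35]
    - [0, 0, -0.35]
    - [0, 0, -0.22]
    - [0, 0, 0]
    - [0, 0, 0.3]
    - [0, -0.7, 0]
    - [0, -0.7, 0]
  twist: [0, 0, 0, 0, 0, 0, 0, 0]
  gripper: [-1, -1, -1, -1, -1, -1, -1, -1]

```text
time: 8.1
tcp_pos: [555.3, -56.8, 81.4]
eef_rot: [-1.267, -1.102, 1.108]
wrist_force: [0.5, -0.4, 0.0]
grip_width: 0.8
```

Call:
jog_arm:
  dp:
    - [0.75, 0, 0.03]
    - [0.95, 0, 0.06]
    - [0.95, 0, 0.06]
    - [0.95, 0, 0.06]
    - [0.95, 0, 0.06]
    - [0.12, 0, 0.05]
    - [0, 0, 0]
    - [0, 0, 0]
    - [0, 0, 0]
    - [0, 0, 0]
  twist: [0, 0, 0, 0, 0, 0, 0, 0, 0, 0]
  gripper: [0.4, 0.4, 0.4, 0.4, 0.4, 0.4, 0.4, 0.4, 0.4, 0.4]

```text
time: 8.93
tcp_pos: [571.2, 127.8, 82.6]
eef_rot: [-1.273, -1.104, 1.105]
wrist_force: [0.1, 0.4, -0.2]
grip_width: 63.7
```

Run:
```python
from h import *
k=snap('wrist','w5');snap('scene','s5');p=np.load('lane.npy')
st=manip.state(); print(st['tcp_pos'],loc(p,st['tcp_pos']),st['wrist_force'],st['grip_width'])
a=cv2.resize(k['pixels'][:,:,::-1],(480,360))
s=cv2.imread('pics/s5.png')[200:320,230:370]
cv2.imwrite('pics/w5b.png',np.hstack([a,cv2.resize(s,(320,360*1))]))
```

```text
[571.30709763 127.97747886  82.68586561] [-47.  185.8] [ 0.23106643  0.73305539 -0.02737439] 65.6637812323478
```

View pics/w5b.png

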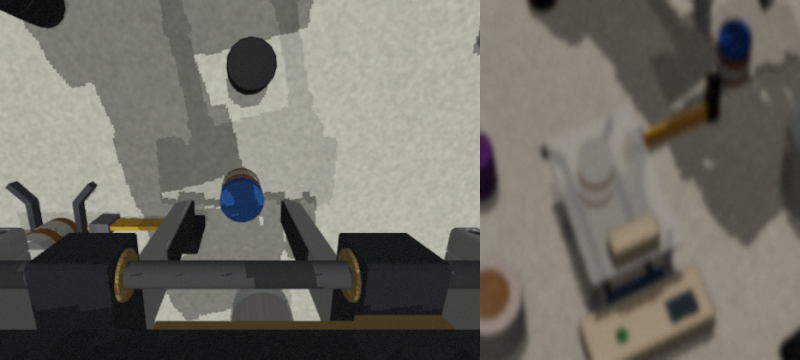

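White is in the lane and blue is centred between the fingers, with its cap at (242,198).

Call:
jog_arm:
  dp:
    - [0, 0.7, 0]
    - [0, 0.68, 0]
    - [0, 0, 0]
    - [0, 0, 0]
    - [0, 0, 0]
    - [0, 0, 0]
    - [0, 0, 0]
    - [0, 0, 0]
  twist: [0, 0, 0, 0, 0, 0, 0, 0]
  gripper: [0.4, 0.4, -0.3, -0.3, -0.3, -0.3, -0.3, -0.3]

```text
time: 9.7
tcp_pos: [572.6, 129.5, 29.1]
eef_rot: [-1.274, -1.109, 1.104]
wrist_force: [-0.5, 1.0, 2.5]
grip_width: 38.1
```

Call:
jog_arm:
  dp:
    - [-0.3, 0, 0.12]
    - [-0.55, 0, 0.2]
    - [-0.65, 0, 0.2]
    - [-0.7, 0, 0.2]
    - [-0.7, 0, 0.1]
    - [-0.7, 0, 0]
    - [-0.6, 0, 0]
    - [-0.45, 0, 0]
    - [0, 0, 0]
  twist: [0, 0, 0, 0, 0, 0, 0, 0, 0]
  gripper: [-0.3, -0.3, -0.3, -0.3, -0.3, -0.3, -0.3, -0.3, -0.3]

```text
time: 10.45
tcp_pos: [512.7, -54.0, 28.9]
eef_rot: [-1.276, -1.105, 1.105]
wrist_force: [-1.4, -3.8, 6.0]
grip_width: 37.8
```

Run:
```python
from h import *
p=np.load('lane.npy')
k=snap('wrist','w6')
st=manip.state(); print(st['tcp_pos'],loc(p,st['tcp_pos']),st['wrist_force'],st['grip_width'])
```

```text
[512.82882897 -53.57057826  28.92866666] [-79.5  -2.1] [-2.12334063 -4.1435339   7.19999658] 37.775266309788925
```

Call:
jog_arm:
  dp:
    - [0.02, 0, -0.25]
    - [0, 0, -0.35]
    - [0, 0, -0.4]
    - [0, 0, -0.35]
    - [0, 0, 0]
    - [0, 0, 0]
    - [0, 0, 0]
    - [0, 0, 0.5]
    - [0, 0, 0.6]
    - [0, 0, 0.1]
  twist: [0, 0, 0, 0, 0, 0, 0, 0, 0, 0]
  gripper: [-0.3, -0.3, -0.3, -0.3, -0.3, 0, 0, 0, 0, 0]

```text
time: 11.33
tcp_pos: [512.7, -49.0, 26.7]
eef_rot: [-1.266, -1.101, 1.109]
wrist_force: [-0.8, -0.3, -1.3]
grip_width: 47.3
```

Call:
jog_arm:
  dp:
    - [0, 0, 0]
    - [0, 0, 0]
    - [0, 0, 0]
    - [0, 0, 0]
    - [0, 0, 0]
    - [0, 0, 0]
    - [0, 0, 0]
    - [0, 0, 0]
  twist: [0, 0, 0, 0, 0, 0, 0, 0]
  gripper: [-1, -1, -1, -1, -1, -1, -1, -1]

```text
time: 12.0
tcp_pos: [519.1, -50.3, 27.4]
eef_rot: [-1.272, -1.106, 1.106]
wrist_force: [0.4, -0.3, 0.2]
grip_width: 0.5
```

Run:
```python
from h import *
p=np.load('lane.npy')
st=manip.state(); print(st['tcp_pos'],loc(p,st['tcp_pos']),st['wrist_force'],st['grip_width'])
```

```text
[519.13376185 -50.29293496  27.35590043] [-73.7   2. ] [ 0.39351236 -0.28583239  0.17577029] 0.5055152964140696
```

Call:
jog_arm:
  dp:
    - [-0.04, 0, -0.3]
    - [0, 0, -0.35]
    - [0, 0, -0.35]
    - [0, 0, -0.28]
    - [0, 0, 0]
    - [0, 0, 0.3]
    - [0, -0.7, 0]
    - [0, -0.7, 0]
  twist: [0, 0, 0, 0, 0, 0, 0, 0]
  gripper: [-1, -1, -1, -1, -1, -1, -1, -1]

```text
time: 12.67
tcp_pos: [554.8, -56.7, 82.1]
eef_rot: [-1.267, -1.102, 1.108]
wrist_force: [0.8, 0.5, 0.6]
grip_width: 0.9
```

Call:
jog_arm:
  dp:
    - [-0.68, 0, 0.65]
    - [-0.7, 0, 0.65]
    - [-0.7, 0, 0.65]
    - [-0.68, 0, 0.65]
    - [0, 0, 0]
    - [0, 0, 0]
    - [0, 0, 0]
    - [0, 0, 0]
    - [0, 0, 0]
  twist: [0, 0, 0, 0, 0, 0, 0, 0, 0]
  gripper: [0.4, 0.4, 0.4, 0.4, 0.4, 0.4, 0.4, 0.4, 0.4]

```text
time: 13.42
tcp_pos: [440.3, -151.6, 83.4]
eef_rot: [-1.272, -1.108, 1.106]
wrist_force: [0.5, 0.1, -0.5]
grip_width: 57.1
```

Run:
```python
from h import *
k=snap('wrist','w7');snap('scene','s7');p=np.load('lane.npy')
st=manip.state(); print(st['tcp_pos'],loc(p,st['tcp_pos']),st['wrist_force'],st['grip_width'])
im=cv2.cvtColor(k['pixels'],cv2.COLOR_RGB2HSV)
m=((im[...,0]<8)|(im[...,0]>172))&(im[...,1]>150)&(im[...,2]>60)
n,l,s,c=cv2.connectedComponentsWithStats(m.astype('uint8')); i=1+s[1:,4].argmax(); print(s[i],c[i],loc(p,ray('w7',*c[i],50)))
a=cv2.resize(k['pixels'][:,:,::-1],(480,360))
s=cv2.imread('pics/s7.png')[200:320,230:370]
cv2.imwrite('pics/w7b.png',np.hstack([a,cv2.resize(s,(320,360*1))]))
```

```text
[ 440.05096136 -151.51639576   83.32040885] [-137.8 -109.3] [0.40789376 0.47528111 0.03497504] 64.40583169617499
[ 247  205   50   52 2069] [271.61865636 230.14209763] [-139.2 -113.7]
```

View pics/w7b.png

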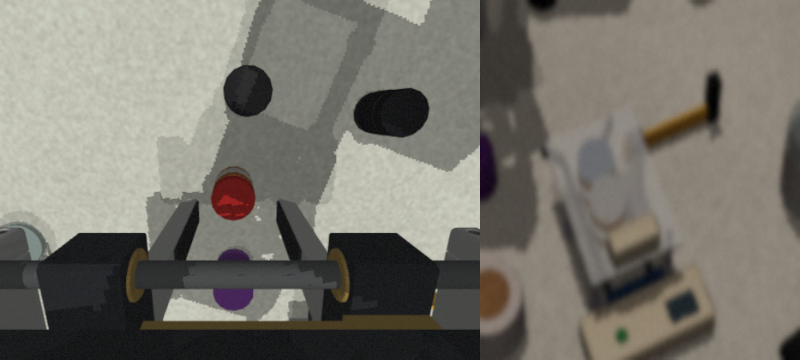

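White and blue are queued in the lane. Red is about 4 mm right of the jaws' centre, so I'll correct for that and grip it.

Call:
jog_arm:
  dp:
    - [-0.1, 0.7, 0]
    - [0, 0.68, 0]
    - [0, 0, 0]
    - [0, 0, 0]
    - [0, 0, 0]
    - [0, 0, 0]
    - [0, 0, 0]
    - [0, 0, 0]
  twist: [0, 0, 0, 0, 0, 0, 0, 0]
  gripper: [0.4, 0.4, -0.3, -0.3, -0.3, -0.3, -0.3, -0.3]

```text
time: 14.18
tcp_pos: [439.8, -156.5, 29.5]
eef_rot: [-1.275, -1.107, 1.105]
wrist_force: [1.2, 0.7, 3.0]
grip_width: 37.9
```

Call:
jog_arm:
  dp:
    - [0.2, 0, -0.1]
    - [0.4, 0, -0.2]
    - [0.5, 0, -0.25]
    - [0.5, 0, -0.25]
    - [0.5, 0, -0.25]
    - [0.4, 0, -0.2]
    - [0.32, 0, -0.2]
    - [0, 0, 0]
  twist: [0, 0, 0, 0, 0, 0, 0, 0]
  gripper: [-0.3, -0.3, -0.3, -0.3, -0.3, -0.3, -0.3, -0.3]

```text
time: 14.85
tcp_pos: [514.6, -50.5, 29.5]
eef_rot: [-1.274, -1.11, 1.104]
wrist_force: [1.8, 2.9, 6.1]
grip_width: 37.6
```

Run:
```python
from h import *
p=np.load('lane.npy')
st=manip.state(); print(st['tcp_pos'],loc(p,st['tcp_pos']),st['wrist_force'],st['grip_width'],st['joint_pos'].round(3))
```

```text
[514.55923189 -50.52458828  29.50147241] [-78.2   1.1] [1.75651028 2.88295579 6.09528045] 37.637852816437196 [-0.234  0.363  1.895  0.002  0.88  -1.668]
```

Call:
jog_arm:
  dp:
    - [-0.02, 0, -0.25]
    - [0, 0, -0.35]
    - [0, 0, -0.4]
    - [0, 0, -0.32]
    - [0, 0, 0]
    - [0, 0, 0]
    - [0, 0, 0]
    - [0, 0, 0.5]
    - [0, 0, 0.6]
    - [0, 0, 0.2]
  twist: [0, 0, 0, 0, 0, 0, 0, 0, 0, 0]
  gripper: [-0.3, -0.3, -0.3, -0.3, -0.3, 0, 0, 0, 0, 0]

```text
time: 15.68
tcp_pos: [507.5, -52.6, 27.6]
eef_rot: [-1.267, -1.102, 1.108]
wrist_force: [-1.5, -0.3, 0.1]
grip_width: 46.9
```

Call:
jog_arm:
  dp:
    - [0, -1, 0]
    - [0, -1, 0]
    - [0, -1, 0]
    - [0, -1, 0]
    - [0, -1, 0]
    - [0, 0, 0]
  twist: [0, 0, 0, 0, 0, 0]
  gripper: [-1, -1, -1, -1, -1, -1]

```text
time: 16.18
tcp_pos: [516.9, -54.7, 236.7]
eef_rot: [-1.286, -1.116, 1.1]
wrist_force: [1.0, 0.2, 0.6]
grip_width: 10.4
```

Run:
```python
from h import *
p=np.load('lane.npy');snap('wrist','w8')
st=manip.state(); print(st['tcp_pos'],loc(p,st['tcp_pos']),st['wrist_force'],st['grip_width'],st['joint_pos'].round(3))
```

```text
[515.15117549 -54.229948   232.95954521] [-77.1  -2.5] [-0.05155006  0.36073118 -0.01547063] 6.9308462166633165 [-0.239  0.173  1.596 -0.     1.362 -1.67 ]
```

Red is in the throat. A jog can only yaw the tool, so I'll see how the arm behaves at the edge of its reach: it may lean the tool there.

Call:
jog_arm:
  dp:
    - [0, -0.5, -0.8]
    - [0, -0.5, -0.8]
    - [0, -0.5, -0.8]
    - [0, -0.5, -0.8]
    - [0, -0.5, -0.8]
    - [0, -0.5, -0.8]
    - [0, -0.3, -0.8]
    - [0, -0.3, -0.8]
  twist: [0, 0, 0, 0, 0, 0, 0, 0]
  gripper: [-1, -1, -1, -1, -1, -1, -1, -1]

```text
time: 16.9
tcp_pos: [767.0, -89.3, 371.5]
eef_rot: [-1.271, -1.105, 1.106]
wrist_force: [1.5, 0.2, 0.5]
grip_width: 0.2
```

```bash
cat > st.py <<'E'
from h import *
p=np.load('lane.npy')
st=manip.state(); print(st['tcp_pos'].round(1),loc(p,st['tcp_pos']),'F',st['wrist_force'].round(1),'g',round(st['grip_width'],1),st['joint_pos'].round(3),'t',st['time'])
c,s=np.cos(p[2]),np.sin(p[2]);RL=np.array([[c,s,0],[-s,c,0],[0,0,1]])
M=RL@R.from_rotvec(st['eef_rot']).as_matrix(); print('tool axes cols in lane\n',M.round(3)); print('tip',loc(p,st['tcp_pos']),np.round(np.r_[loc(p,st['tcp_pos']),st['tcp_pos'][2]]+8*M[:,1],1))
E
python3 st.py
```

```text
[767.  -89.3 371.5] [177.2  -2. ] F [1.5 0.2 0.5] g 0.2 [-0.206  0.6    0.598 -0.     1.945 -1.637] t 16.9
tool axes cols in lane
 [[-0.001 -0.001 -1.   ]
 [ 1.    -0.    -0.001]
 [-0.    -1.     0.001]]
tip [177.2  -2. ] [177.2  -2.  363.5]
```

Still vertical, with the elbow at 0.6. I'll go further out.

Call:
jog_arm:
  dp:
    - [0, 0, -0.8]
    - [0, 0, -0.8]
    - [0, 0, -0.8]
    - [0, 0, -0.8]
    - [0, 0, -0.8]
    - [0, 0, 0]
  twist: [0, 0, 0, 0, 0, 0]
  gripper: [-1, -1, -1, -1, -1, -1]

```text
time: 17.4
tcp_pos: [874.8, -105.8, 332.0]
eef_rot: [-1.303, -1.134, 1.086]
wrist_force: [0.4, 0.1, -0.5]
grip_width: 0.5
```

```bash
python3 st.py
```

```text
[ 874.8 -105.8  332. ] [286.2  -3.2] F [ 0.4  0.1 -0.5] g 0.5 [-0.201  0.832  0.227  0.005  2.041 -1.63 ] t 17.4
tool axes cols in lane
 [[-0.     0.041 -0.999]
 [ 1.     0.002 -0.   ]
 [ 0.002 -0.999 -0.041]]
tip [286.2  -3.2] [286.5  -3.2 324. ]
```

It leans, and the right way. I'll keep pressing outward and up.

Call:
jog_arm:
  dp:
    - [0, -0.5, -0.8]
    - [0, -0.5, -0.8]
    - [0, -0.5, -0.8]
    - [0, -0.5, -0.8]
    - [0, -0.5, -0.8]
    - [0, -0.5, -0.8]
    - [0, -0.5, -0.8]
    - [0, 0, 0]
  twist: [0, 0, 0, 0, 0, 0, 0, 0]
  gripper: [-1, -1, -1, -1, -1, -1, -1, -1]

```text
time: 18.07
tcp_pos: [914.1, -114.1, 394.6]
eef_rot: [-1.457, -1.271, 0.99]
wrist_force: [-0.5, -0.5, 0.2]
grip_width: 0.3
```

```bash
python3 st.py
```

```text
[ 914.1 -114.1  394.6] [326.3  -6. ] F [-0.5 -0.5  0.2] g 0.3 [-0.208  0.774  0.22   0.022  1.905 -1.63 ] t 18.0667
tool axes cols in lane
 [[-0.001  0.24  -0.971]
 [ 1.     0.004 -0.   ]
 [ 0.004 -0.971 -0.24 ]]
tip [326.3  -6. ] [328.2  -6.  386.8]
```

Call:
jog_arm:
  dp:
    - [0, -0.5, -0.8]
    - [0, -0.5, -0.8]
    - [0, -0.5, -0.8]
    - [0, -0.5, -0.8]
    - [0, -0.5, -0.8]
    - [0, -0.5, -0.8]
    - [0, -0.5, -0.8]
    - [0, -0.5, -0.8]
    - [0, -0.5, -0.8]
    - [0, 0, 0]
  twist: [0, 0, 0, 0, 0, 0, 0, 0, 0, 0]
  gripper: [-1, -1, -1, -1, -1, -1, -1, -1, -1, -1]

```text
time: 18.9
tcp_pos: [935.2, -120.7, 504.4]
eef_rot: [-1.637, -1.431, 0.856]
wrist_force: [-0.5, -0.9, -0.3]
grip_width: 0.6
```

```bash
python3 st.py
```

```text
[ 935.2 -120.7  504.4] [348.2  -9.5] F [-0.5 -0.9 -0.3] g 0.6 [-0.22   0.677  0.22   0.045  1.761 -1.632] t 18.9
tool axes cols in lane
 [[-0.002  0.466 -0.885]
 [ 1.     0.007  0.001]
 [ 0.007 -0.885 -0.466]]
tip [348.2  -9.5] [351.9  -9.4 497.3]
```

28° already. I'll take a little more, then come straight back to a hover in front of the mouth.

Call:
jog_arm:
  dp:
    - [0, -0.5, -0.8]
    - [0, -0.5, -0.8]
    - [0, -0.5, -0.8]
    - [0, -0.5, -0.8]
    - [0, 0, 0]
  twist: [0, 0, 0, 0, 0]
  gripper: [-1, -1, -1, -1, -1]

```text
time: 19.32
tcp_pos: [931.5, -121.7, 564.8]
eef_rot: [-1.715, -1.5, 0.791]
wrist_force: [-0.1, 0.1, 1.0]
grip_width: 0.4
```

Call:
jog_arm:
  dp:
    - [0.02, 0.2, 0.9]
    - [0.02, 0.2, 0.95]
    - [0.03, 0.2, 0.95]
    - [0.03, 0.2, 0.95]
    - [0.03, 0.2, 0.95]
    - [0.03, 0.2, 0.95]
    - [0.03, 0.2, 0.95]
    - [0.03, 0.2, 0.95]
    - [0.03, 0.2, 0.95]
    - [0, 0, 0]
  twist: [0, 0, 0, 0, 0, 0, 0, 0, 0, 0]
  gripper: [-1, -1, -1, -1, -1, -1, -1, -1, -1, -1]

```text
time: 20.15
tcp_pos: [698.8, -76.4, 315.9]
eef_rot: [-1.685, -1.479, 0.81]
wrist_force: [-2.3, 0.8, -2.5]
grip_width: 0.6
```

```bash
python3 st.py
```

```text
[698.8 -76.4 315.9] [107.9   1.2] F [-2.3  0.8 -2.5] g 0.6 [-0.244  0.141  1.572  0.086  0.879 -1.712] t 20.15
tool axes cols in lane
 [[-0.004  0.527 -0.85 ]
 [ 1.     0.012  0.003]
 [ 0.011 -0.85  -0.527]]
tip [107.9   1.2] [112.1   1.3 309.1]
```

Call:
jog_arm:
  dp:
    - [-0.02, 0.23, 0.95]
    - [0, 0.23, 0.95]
    - [0, 0.23, 0.95]
    - [0, 0.23, 0.95]
    - [0, 0.23, 0.95]
    - [0, 0.23, 0.95]
    - [0, 0.23, 0.95]
    - [0, 0, 0]
    - [0, 0, 0]
  twist: [0, 0, 0, 0, 0, 0, 0, 0, 0]
  gripper: [-1, -1, -1, -1, -1, -1, -1, -1, -1]

```text
time: 20.9
tcp_pos: [526.4, -53.2, 129.3]
eef_rot: [-1.705, -1.493, 0.796]
wrist_force: [0.9, -0.8, 1.4]
grip_width: 0.7
```

```bash
python3 st.py
python3 - <<'E'
from h import *
k=snap('top','t9'); snap('scene','s9')
im=cv2.imread('pics/t9.png')[185:245,275:345]; s=cv2.imread('pics/s9.png')[200:320,230:370]
cv2.imwrite('pics/v9.png',np.hstack([cv2.resize(im,(420,360),interpolation=cv2.INTER_CUBIC),cv2.resize(s,(380,360),interpolation=cv2.INTER_CUBIC)]))
E
```

```text
[526.4 -53.2 129.3] [-66.1   0.1] F [ 0.9 -0.8  1.4] g 0.7 [-0.305  0.044  2.224  0.326  0.316 -2.017] t 20.9
tool axes cols in lane
 [[-0.003  0.548 -0.836]
 [ 1.     0.01   0.003]
 [ 0.01  -0.836 -0.548]]
tip [-66.1   0.1] [-61.7   0.2 122.6]
```

View pics/v9.png

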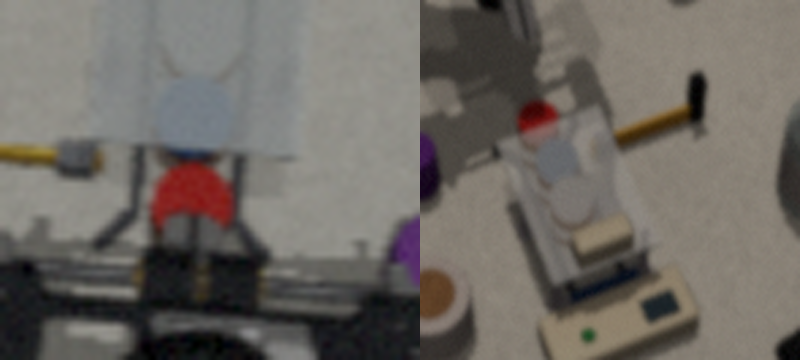

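All three are in line with red in the throat. Wrist joint 5 is close to its 0.11 limit, so I'll fit the planar kinematics to see which low poses keep the lean.

Run:
```python
import numpy as np
from scipy.optimize import fsolve
D=[(.2764,1.5058,1.3607,574.6,212.8),(.238,1.559,1.3454,549.4,213.1),(.173,1.596,1.362,518,233),(.6,.598,1.945,772.2,371.5),(.363,1.895,.88,517,29.5),(.774,.22,1.905,921.2,394.6),(.677,.22,1.761,943,504.4),(.141,1.572,.879,703,315.9)]
A=[];b=[]
for a,c,e,r,z in D:
    A+= [[1,0,np.sin(a),np.sin(a+c),np.sin(a+c+e)],[0,1,np.cos(a),np.cos(a+c),np.cos(a+c+e)]]; b+=[r,z]
x,res,_,_=np.linalg.lstsq(np.array(A),np.array(b),rcond=None); print(x.round(1),(np.array(A)@x-b).round(1))
a1,h,L1,L2,d=x
for th in (25,28,32):
  for X in (-62,-50,-40,-30,-20,-9):
    r=np.hypot(592+.99*X,62.5+.14*X); z=25;t=np.radians(th)
    W=np.array([r-a1-d*np.sin(np.pi-t),z-h-d*np.cos(np.pi-t)])
    f=lambda q:[L1*np.sin(q[0])+L2*np.sin(q[0]+q[1])-W[0],L1*np.cos(q[0])+L2*np.cos(q[0]+q[1])-W[1]]
    q=fsolve(f,[.3,2.2]); print(th,X,q.round(2),'j5',round(np.pi-t-q.sum(),3))
```

```text
[-52.9  44.  714.9 442.5 422.2] [ -0.3   3.9  -2.9   4.2  -9.5   5.9  -9.9   1.5  27.5 -20.1  -2.1  -7.9
  -6.   -0.8   3.1  13.2]
25 -62 [0.18 2.27] j5 0.257
25 -50 [0.19 2.25] j5 0.264
25 -40 [0.2  2.23] j5 0.269
25 -30 [0.21 2.22] j5 0.275
25 -20 [0.22 2.2 ] j5 0.281
25 -9 [0.24 2.18] j5 0.288
28 -62 [0.17 2.32] j5 0.165
28 -50 [0.18 2.3 ] j5 0.172
28 -40 [0.19 2.28] j5 0.177
28 -30 [0.2  2.27] j5 0.183
28 -20 [0.21 2.25] j5 0.189
28 -9 [0.23 2.23] j5 0.196
32 -62 [0.16 2.39] j5 0.036
32 -50 [0.17 2.37] j5 0.042
32 -40 [0.19 2.35] j5 0.048
32 -30 [0.2  2.33] j5 0.054
32 -20 [0.21 2.31] j5 0.06
32 -9 [0.22 2.3 ] j5 0.068
```

Call:
jog_arm:
  dp:
    - [0, 0.26, 0.19]
    - [0, 0.26, 0.19]
    - [0, 0.26, 0.19]
    - [0, 0.26, 0.19]
    - [0, 0.26, 0.19]
    - [0, 0, 0]
  twist: [0, 0, 0, 0, 0, 0]
  gripper: [-1, -1, -1, -1, -1, -1]

```text
time: 21.5
tcp_pos: [529.1, -53.0, 71.3]
eef_rot: [-1.71, -1.499, 0.789]
wrist_force: [-0.8, 0.2, -0.0]
grip_width: 0.5
```

```bash
python3 st.py
```

```text
[529.1 -53.   71.3] [-63.4   0.6] F [-0.8  0.2 -0. ] g 0.5 [-0.305  0.16   2.318  0.89   0.131 -2.59 ] t 21.5
tool axes cols in lane
 [[-0.003  0.555 -0.832]
 [ 1.     0.011  0.004]
 [ 0.011 -0.832 -0.555]]
tip [-63.4   0.6] [-59.    0.7  64.6]
```

Call:
jog_arm:
  dp:
    - [0, 0.2, 0.14]
    - [0, 0.2, 0.14]
    - [0, 0.2, 0.14]
    - [0, 0, 0]
  twist: [0, 0, 0, 0]
  gripper: [-1, -1, -1, -1]

```text
time: 21.83
tcp_pos: [529.6, -51.3, 54.3]
eef_rot: [-1.697, -1.487, 0.806]
wrist_force: [-0.2, 0.4, -0.7]
grip_width: 0.8
```

```bash
python3 st.py
```

```text
[529.6 -51.3  54.3] [-63.2   2.4] F [-0.2  0.4 -0.7] g 0.8 [-0.293  0.197  2.324  1.004  0.108 -2.701] t 21.8333
tool axes cols in lane
 [[-0.004  0.538 -0.843]
 [ 1.     0.009  0.   ]
 [ 0.007 -0.843 -0.538]]
tip [-63.2   2.4] [-58.9   2.5  47.6]
```

Joints 5 and 6 are at their limits. I'll turn the tool slightly to relieve joint 6 and raise it a little.

Call:
jog_arm:
  dp:
    - [0, -0.1, -0.05]
    - [0, 0, 0]
    - [0, 0, 0]
    - [0, 0, 0]
  twist: [0.7, 0.9, 0.9, 0]
  gripper: [-1, -1, -1, -1]

```text
time: 22.17
tcp_pos: [528.1, -51.1, 58.8]
eef_rot: [-1.729, -1.307, 0.559]
wrist_force: [0.1, 0.4, 0.5]
grip_width: 0.5
```

```bash
python3 st.py
```

```text
[528.1 -51.1  58.8] [-64.7   2.4] F [0.1 0.4 0.5] g 0.5 [-0.294  0.185  2.321  0.893  0.117 -2.329] t 22.1667
tool axes cols in lane
 [[ 0.214  0.538 -0.815]
 [ 0.966  0.008  0.259]
 [ 0.146 -0.843 -0.518]]
tip [-64.7   2.4] [-60.4   2.5  52.1]
```

Call:
jog_arm:
  dp:
    - [-0.05, 0.16, 0.1]
    - [-0.05, 0.16, 0.1]
    - [-0.05, 0.16, 0.1]
    - [0, 0, 0]
  twist: [0, 0, 0, 0]
  gripper: [-1, -1, -1, -1]

```text
time: 22.5
tcp_pos: [527.4, -54.8, 41.9]
eef_rot: [-1.718, -1.306, 0.57]
wrist_force: [0.1, 0.6, -0.1]
grip_width: 0.7
```

```bash
python3 st.py
```

```text
[527.4 -54.8  41.9] [-64.9  -1.3] F [ 0.1  0.6 -0.1] g 0.7 [-0.309  0.222  2.336  1.249  0.107 -2.705] t 22.5
tool axes cols in lane
 [[ 0.209  0.529 -0.822]
 [ 0.967  0.013  0.254]
 [ 0.145 -0.848 -0.509]]
tip [-64.9  -1.3] [-60.7  -1.2  35.1]
```

Call:
jog_arm:
  dp:
    - [0, 0, 0]
    - [0.1, 0.17, -0.2]
    - [0.1, 0.2, -0.25]
    - [0, 0, 0]
  twist: [1, 0, 0, 0]
  gripper: [-1, -1, -1, -1]

```text
time: 22.83
tcp_pos: [554.0, -57.8, 41.2]
eef_rot: [-1.726, -1.236, 0.473]
wrist_force: [-0.1, 0.4, 0.6]
grip_width: 0.3
```

```bash
python3 st.py
```

```text
[554.  -57.8  41.2] [-38.1  -0.5] F [-0.1  0.4  0.6] g 0.3 [-0.295  0.254  2.286  1.097  0.107 -2.437] t 22.8333
tool axes cols in lane
 [[ 0.291  0.531 -0.795]
 [ 0.936  0.013  0.352]
 [ 0.197 -0.847 -0.494]]
tip [-38.1  -0.5] [-33.8  -0.4  34.4]
```

Call:
jog_arm:
  dp:
    - [0.04, 0.2, -0.16]
    - [0.04, 0.2, -0.16]
    - [0, 0, 0]
  twist: [-0.7, 0, 0]
  gripper: [-1, -1, -1]

```text
time: 23.08
tcp_pos: [572.2, -61.7, 34.3]
eef_rot: [-1.718, -1.283, 0.536]
wrist_force: [0.0, -0.4, -0.5]
grip_width: 0.4
```

```bash
python3 st.py
python3 - <<'E'
from h import *
snap('top','t10'); snap('scene','s10')
E
```

```text
[572.2 -61.7  34.3] [-19.6  -1.8] F [ 0.  -0.4 -0.5] g 0.4 [-0.292  0.288  2.254  1.104  0.107 -2.51 ] t 23.0833
tool axes cols in lane
 [[ 0.237  0.529 -0.815]
 [ 0.958  0.015  0.288]
 [ 0.165 -0.848 -0.503]]
tip [-19.6  -1.8] [-15.4  -1.7  27.5]
```

Call:
jog_arm:
  dp:
    - [0.04, 0.08, -0.08]
    - [0.04, 0.08, -0.07]
    - [0, 0, 0]
  twist: [-0.3, 0, 0]
  gripper: [-1, -1, -1]

```text
time: 23.43
tcp_pos: [580.1, -61.2, 32.7]
eef_rot: [-1.714, -1.304, 0.563]
wrist_force: [-1.0, 0.2, -0.8]
grip_width: 0.8
```

```bash
python3 st.py
python3 - <<'E'
from h import *
for n in ('top','scene'): snap(n,n+'11')
p=np.load('lane.npy')
# cap colour blobs in top view; red cap top at z 50
for n,lo,hi in (('red',172,8),('blue',105,120)):
  for f in ('t10','top11'):
    im=cv2.cvtColor(cv2.imread(f'pics/{f}.png'),cv2.COLOR_BGR2HSV); h=im[...,0]
    m=(((h<hi)|(h>lo)) if lo>hi else ((h>lo)&(h<hi)))&(im[...,1]>(60 if n=='red' else 40)); m[:185]=0;m[245:]=0;m[:,:280]=0;m[:,335:]=0
    k,l,s,c=cv2.connectedComponentsWithStats(m.astype('uint8'))
    if k>1: i=1+s[1:,4].argmax(); print(n,f,s[i],c[i],'lane',loc(p,ray(f,*c[i],50)))
E
```

```text
[580.1 -61.2  32.7] [-11.7  -0.3] F [-1.   0.2 -0.8] g 0.8 [-0.286  0.3    2.239  1.056  0.107 -2.486] t 23.4333
tool axes cols in lane
 [[ 0.212  0.528 -0.822]
 [ 0.966  0.017  0.259]
 [ 0.151 -0.849 -0.507]]
tip [-11.7  -0.3] [-7.5 -0.2 25.9]
red t10 [306 210   4   1   4] [307.5 210. ] lane [-10.4  -2.2]
red top11 [306 224   1   1   1] [306. 224.] lane [-49.7  -1.1]
blue t10 [309 217   2   2   3] [309.66666667 217.66666667] lane [-31.3  -9.7]
blue top11 [285 212   2   3   4] [285.5 213. ] lane [-23.9  56.9]
```

Call:
jog_arm:
  dp:
    - [0.01, 0.04, -0.045]
    - [0.01, 0.04, -0.045]
    - [0, 0, 0]
  twist: [0, 0, 0]
  gripper: [-1, -1, -1]

```text
time: 23.78
tcp_pos: [583.3, -61.2, 31.2]
eef_rot: [-1.712, -1.303, 0.565]
wrist_force: [-5.3, 1.6, 2.6]
grip_width: 0.5
```

```bash
python3 st.py
python3 - <<'E'
from h import *
snap('scene','s12')
# predicted cap-top centres in scene for a full row, versus crop pixels
p=np.load('lane.npy')
s=cv2.imread('pics/s12.png')[200:320,230:370]
B=cv2.resize(s,None,fx=5,fy=5,interpolation=cv2.INTER_CUBIC)
for x in (97,59,21):
    q=((proj('s12',L(p,(x,0,50)))-[230,200])*5+2).astype(int); print(x,q); cv2.drawMarker(B,tuple(map(int,q)),(0,255,0),0,12,1)
cv2.imwrite('pics/v12.png',B)
E
```

```text
[583.3 -61.2  31.2] [-8.6  0.1] F [-5.3  1.6  2.6] g 0.5 [-0.285  0.306  2.232  1.033  0.109 -2.462] t 23.7833
tool axes cols in lane
 [[ 0.211  0.526 -0.824]
 [ 0.966  0.018  0.259]
 [ 0.151 -0.85  -0.504]]
tip [-8.6  0.1] [-4.4  0.2 24.4]
97 [323 412]
59 [291 347]
21 [261 284]
```

View pics/v12.png

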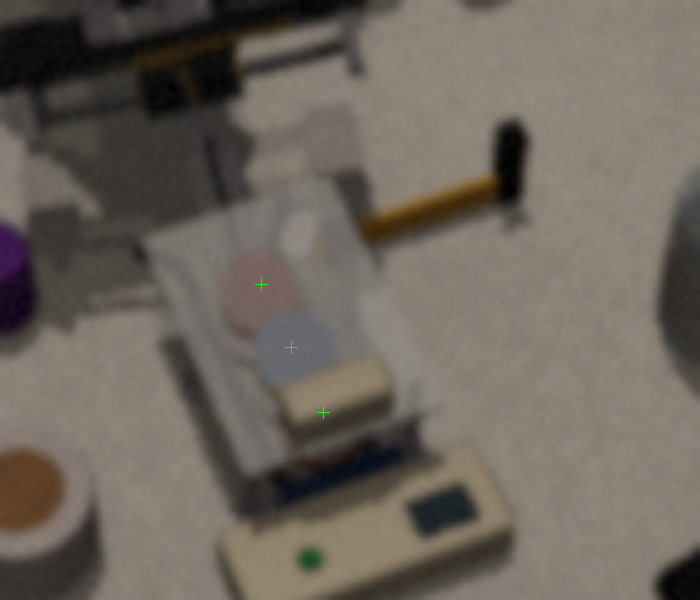

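The row rests against the stop: the force rose to 5 N and the red and blue caps sit on the predicted marks. I'll back out and go for the gate handle.

Call:
jog_arm:
  dp:
    - [-0.04, -0.15, 0.17]
    - [-0.04, -0.19, 0.17]
    - [-0.04, -0.19, 0.17]
    - [-0.04, -0.4, 0.2]
    - [0, -0.8, 0]
    - [0, -0.8, 0]
    - [0, 0, 0]
  twist: [0, 0, 0, 0, 0, 0, 0]
  gripper: [-1, -1, -1, -1, -1, -1, -1]

```text
time: 24.42
tcp_pos: [521.7, -50.0, 85.2]
eef_rot: [-1.711, -1.317, 0.558]
wrist_force: [0.3, 0.8, 1.2]
grip_width: 0.5
```

```bash
python3 st.py
```

```text
[521.7 -50.   85.2] [-71.2   2.6] F [0.3 0.8 1.2] g 0.5 [-0.316  0.12   2.291  0.593  0.212 -2.044] t 24.4167
tool axes cols in lane
 [[ 0.203  0.535 -0.82 ]
 [ 0.966  0.025  0.256]
 [ 0.157 -0.844 -0.512]]
tip [-71.2   2.6] [-66.9   2.8  78.5]
```

Call:
jog_arm:
  dp:
    - [0.79, 0.09, -0.03]
    - [0.79, 0.09, -0.03]
    - [0.79, 0.09, -0.03]
    - [0.79, 0.09, -0.03]
    - [0.79, 0.09, -0.03]
    - [0.79, 0.09, -0.03]
    - [0, 0, 0]
  twist: [0, 0, 0, 0, 0, 0, 0]
  gripper: [-1, -1, -1, -1, -1, -1, -1]

```text
time: 25.0
tcp_pos: [576.1, 63.2, 91.5]
eef_rot: [-1.699, -1.316, 0.562]
wrist_force: [0.6, 0.3, -0.2]
grip_width: 0.5
```

```bash
python3 st.py
```

```text
[576.1  63.2  91.5] [-33.2 122.3] F [ 0.6  0.3 -0.2] g 0.5 [ 0.026  0.191  2.159 -0.231  0.244 -0.947] t 25.0
tool axes cols in lane
 [[ 0.2    0.527 -0.826]
 [ 0.966  0.032  0.255]
 [ 0.161 -0.849 -0.503]]
tip [-33.2 122.3] [-29.  122.6  84.7]
```

Call:
jog_arm:
  dp:
    - [0.41, 0.03, -0.02]
    - [0.41, 0.03, -0.02]
    - [0.41, 0.03, -0.02]
    - [0.41, 0.03, -0.02]
    - [0, 0, 0]
  twist: [0, 0, 0, 0, 0]
  gripper: [-1, -1, -1, -1, -1]

```text
time: 25.42
tcp_pos: [601.8, 121.3, 98.6]
eef_rot: [-1.698, -1.313, 0.563]
wrist_force: [-0.0, 0.1, 0.6]
grip_width: 0.6
```

```bash
python3 st.py
```

```text
[601.8 121.3  98.6] [-15.9 183.4] F [-0.   0.1  0.6] g 0.6 [ 0.165  0.232  2.068 -0.41   0.326 -0.66 ] t 25.4167
tool axes cols in lane
 [[ 0.202  0.525 -0.827]
 [ 0.966  0.032  0.256]
 [ 0.16  -0.851 -0.501]]
tip [-15.9 183.4] [-11.7 183.7  91.8]
```

Call:
jog_arm:
  dp:
    - [-0.06, 0.33, 0.17]
    - [-0.06, 0.33, 0.17]
    - [-0.06, 0.33, 0.17]
    - [-0.06, 0.33, 0.17]
    - [0, 0, 0]
  twist: [0, 0, 0, 0, 0]
  gripper: [-1, -1, -1, -1, -1]

```text
time: 25.83
tcp_pos: [600.2, 116.3, 34.3]
eef_rot: [-1.698, -1.304, 0.571]
wrist_force: [-1.1, -0.1, 0.4]
grip_width: 0.5
```

```bash
python3 st.py
```

```text
[600.2 116.3  34.3] [-16.7 178.3] F [-1.1 -0.1  0.4] g 0.5 [ 0.157  0.337  2.144 -0.783  0.181 -0.282] t 25.8333
tool axes cols in lane
 [[ 0.206  0.517 -0.831]
 [ 0.966  0.026  0.256]
 [ 0.154 -0.855 -0.495]]
tip [-16.7 178.3] [-12.6 178.5  27.5]
```

Call:
jog_arm:
  dp:
    - [-0.25, -0.03, -0.09]
    - [-0.26, -0.03, -0.09]
    - [-0.26, -0.03, -0.09]
    - [-0.26, -0.03, -0.09]
    - [-0.26, -0.03, -0.09]
    - [0, 0, 0]
  twist: [0, 0, 0, 0, 0, 0]
  gripper: [-1, -1, -1, -1, -1, -1]

```text
time: 26.33
tcp_pos: [596.1, 61.8, 44.5]
eef_rot: [-1.701, -1.306, 0.562]
wrist_force: [0.0, 0.2, -0.0]
grip_width: 0.6
```

```bash
python3 st.py
```

```text
[596.1  61.8  44.5] [-13.1 123.7] F [ 0.   0.2 -0. ] g 0.6 [ 0.025  0.299  2.176 -0.471  0.132 -0.699] t 26.3333
tool axes cols in lane
 [[ 0.208  0.523 -0.826]
 [ 0.965  0.027  0.26 ]
 [ 0.159 -0.852 -0.499]]
tip [-13.1 123.7] [ -8.9 123.9  37.7]
```

Call:
jog_arm:
  dp:
    - [-0.15, -0.04, -0.06]
    - [-0.15, -0.04, -0.06]
    - [-0.12, -0.02, -0.05]
    - [0, 0, 0]
  twist: [0, 0, 0, 0]
  gripper: [-1, -1, -1, -1]

```text
time: 26.67
tcp_pos: [594.1, 45.1, 48.7]
eef_rot: [-1.701, -1.308, 0.562]
wrist_force: [-0.2, 0.3, 0.0]
grip_width: 0.4
```

```bash
python3 st.py
python3 - <<'E'
from h import *
p=np.load('lane.npy')
snap('scene','s13'); snap('top','t13')
for n in ('s13','s5','scene0'):
    im=cv2.imread(f'pics/{n}.png'); h=cv2.cvtColor(im,cv2.COLOR_BGR2HSV)
    m=((h[...,0]>14)&(h[...,0]<32)&(h[...,1]>130)); m[:215]=0;m[260:]=0;m[:,:255]=0;m[:,345:]=0
    y,x=np.nonzero(m); i=x.argmax() if len(x) else 0; print(n,len(x),x.min(),x.max(), y.min(),y.max())
    d=(im.max(2)<45); d[:205]=0;d[250:]=0;d[:,300:]=d[:,300:]; k,l,s,c=cv2.connectedComponentsWithStats(d.astype('uint8')); print([ (s[j].tolist()) for j in range(1,k) if s[j,4]>25 and s[j,0]>270 and s[j,0]<350])
for y in (85,90,95,145): print(y,proj('s13',L(p,(-9,y,58))).round(1),proj('s13',L(p,(-9,y,30))).round(1))
E
```

```text
[594.1  45.1  48.7] [-12.8 107. ] F [-0.2  0.3  0. ] g 0.4 [-0.017  0.286  2.182 -0.289  0.128 -0.917] t 26.6667
tool axes cols in lane
 [[ 0.207  0.524 -0.826]
 [ 0.965  0.028  0.259]
 [ 0.159 -0.851 -0.5  ]]
tip [-12.8 107. ] [ -8.6 107.2  41.8]
s13 37 302 309 238 247
[[311, 208, 6, 20, 31], [306, 231, 8, 17, 104]]
s5 152 302 330 234 247
[[334, 215, 13, 8, 72], [328, 224, 12, 17, 108]]
scene0 37 302 310 241 247
[[287, 205, 11, 7, 35], [335, 216, 12, 8, 56], [308, 232, 6, 16, 74]]
85 [309.6 233.8] [309.3 240.4]
90 [311.5 233.1] [311.2 239.7]
95 [313.3 232.5] [313.  239.1]
145 [331.9 226.1] [331.3 232.8]
```

The gate is nearly shut. I'll nudge it until it reaches its end.

Call:
jog_arm:
  dp:
    - [-0.05, 0, -0.013]
    - [-0.05, 0, -0.013]
    - [0, 0, 0]
  twist: [0, 0, 0]
  gripper: [-1, -1, -1]

```text
time: 27.02
tcp_pos: [594.4, 43.8, 48.6]
eef_rot: [-1.699, -1.313, 0.562]
wrist_force: [-2.1, 13.0, 1.4]
grip_width: 0.3
```

```bash
python3 st.py
```

```text
[594.4  43.8  48.6] [-12.4 105.7] F [-2.1 13.   1.4] g 0.3 [-0.024  0.286  2.185 -0.251  0.121 -0.962] t 27.0167
tool axes cols in lane
 [[ 0.202  0.526 -0.826]
 [ 0.966  0.031  0.256]
 [ 0.161 -0.85  -0.502]]
tip [-12.4 105.7] [ -8.2 106.   41.8]
```

13 N at lane y = 105.7, which is where the finger should be with the gate shut. I'll back away and check.

Call:
jog_arm:
  dp:
    - [0.2, 0, 0.05]
    - [0.4, 0, 0.1]
    - [0, -0.7, 0.3]
    - [0, -0.9, 0.3]
    - [0, -0.9, 0]
    - [0, -0.9, 0]
    - [0, 0, 0]
  twist: [0, 0, 0, 0, 0, 0, 0]
  gripper: [-1, -1, -1, -1, -1, -1, -1]

```text
time: 27.6
tcp_pos: [507.5, 82.4, 158.7]
eef_rot: [-1.703, -1.318, 0.556]
wrist_force: [0.6, -0.4, 0.4]
grip_width: 0.6
```

```bash
python3 st.py
python3 - <<'E'
from h import *
p=np.load('lane.npy')
snap('scene','s14'); snap('top','t14')
a=cv2.imread('pics/s14.png');b=cv2.imread('pics/s12.png')
print('jar-region diff vs s12',np.abs(a[240:280,270:300].astype(int)-b[240:280,270:300]).mean())
h=cv2.cvtColor(a,cv2.COLOR_BGR2HSV)
d=(a.max(2)<45); k,l,s,c=cv2.connectedComponentsWithStats(d.astype('uint8')); print([(s[j].tolist()) for j in range(1,k) if s[j,4]>25 and 290<s[j,0]<350 and 205<s[j,1]<250])
t=cv2.cvtColor(cv2.imread('pics/t14.png'),cv2.COLOR_BGR2HSV);t0=cv2.cvtColor(cv2.imread('pics/top0.png'),cv2.COLOR_BGR2HSV)
for n,q in (('now',t),('start',t0)):
    m=(q[...,0]>14)&(q[...,0]<32)&(q[...,1]>120);m[:195]=0;m[225:]=0;m[:,:265]=0;m[:,325:]=0;y,x=np.nonzero(m);print(n,'blade cols',x.min(),x.max())
    m=(q[...,0]>40)&(q[...,0]<85)&(q[...,1]>120);m[:210]=0;m[250:]=0;m[:,:340]=0;m[:,420:]=0;y,x=np.nonzero(m);print(n,'green cap',x.mean().round(1),y.mean().round(1))
E
```

```text
[507.5  82.4 158.7] [-103.7  131.7] F [ 0.6 -0.4  0.4] g 0.6 [ 0.095 -0.006  2.166 -0.222  0.437 -0.908] t 27.6
tool axes cols in lane
 [[ 0.202  0.531 -0.823]
 [ 0.966  0.032  0.257]
 [ 0.163 -0.847 -0.507]]
tip [-103.7  131.7] [-99.4 132.  151.9]
jar-region diff vs s12 5.9688888888888885
[[307, 233, 6, 15, 69]]
now blade cols 275 313
now green cap 375.4 230.0
start blade cols 276 311
start green cap 375.4 230.0
```

Run:
```python
from h import *
for n in ('s12','s14'):
    L_=cv2.cvtColor(cv2.imread(f'pics/{n}.png'),cv2.COLOR_BGR2LAB).astype(float)[235:285,265:305]
    y,x=np.mgrid[235:285,265:305]
    L_=cv2.GaussianBlur(L_,(0,0),1)
    for k,w in (('red',np.clip(L_[...,1]-np.median(L_[...,1])-4,0,None)),('blue',np.clip(np.median(L_[...,2])-L_[...,2]-4,0,None))):
        print(n,k,(w*x).sum()/w.sum(),(w*y).sum()/w.sum())
print(manip.hand_in())
```

```text
s12 red 281.51969127309206 257.23088468803405
s12 blue 288.31499060310796 268.5964888515778
s14 red 281.20989577932664 257.21820713993645
s14 blue 288.2789546325192 268.59938269593073
the job is handed in; nothing more can be done
None
```

I opened the gate, put the white, blue and red jars in the lane in that order, pushed the row up against the stop and shut the gate. I handed in at about 28 s; the hand-in gives no verdict.

**How it was done:** I gripped each jar lightly and dragged it along the bench into the throat. I pushed white and blue on with the closed fingers. A jog can only turn the tool about its own axis, so I got about 32° of lean by driving the arm past its reach. The leaned fingers then pushed red home under the cover.

**Last checks:**
- **Row:** The push met about 5 N of resistance at the expected depth. The red and blue caps were on their predicted spots and stayed there (within 0.3 px) after the gate was shut. White's cap was hidden under the reader head, so its place is only inferred from the other two.
- **Gate:** The shutting push hit its end at 13 N with the handle at lane y ≈ 85 mm. In the top view the blade reaches 2 px further than at the start.
- **Others:** The green cap's position in the top view is unchanged. I did not measure the other objects at the end. The gripper was clear of everything, with wrist force near zero.

**Doubtful point:** While leaned low, joint 5 read down to 0.107 (limit 0.11) and joint 6 down to −2.705 (limit −2.70). That is 3 to 5 mrad past the stated range. I saw no fault, but a strict range check could count it against the run.

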